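# Repack the soap gift box and shut its lid

### The arm

A 6-joint arm with a two-finger parallel gripper is mounted at the origin on a cart in front of the work surface, level with it; the furniture and walls round the work are solid. World frame = base frame: x ahead of the robot, y to its left, z up, the work surface at z = 0. Lengths are in m, angles in rad, forces in N, time in s.
With the tool pointing down it reaches from about 0.4 to 0.825 m from the base axis. Payload 7 kg.
Tool frame: the origin (TCP) lies at the very end of the fingers, on their centre line; the grasp point (between the pads) lies 19 mm behind it; z points along the fingers, y is the line along which they close (so a half turn about z gives the same grasp; the last joint's range is limited). The gripper opens to 85 mm and grips with 20 to 120 N. Pads are 22 mm wide; open, the fingers measure 114 mm over their backs; the gripper's body (76 mm by 85 mm) begins 54 mm behind the grasp point. The pads swing forward as they close: fully open they stand 13 mm farther back than shut.
Start: joints at [1.406, 0.359, 0.012, 0, -1.224, -0.288], TCP at [0.295, 0.607, 0.231] pointing down, gripper open.
Joint ranges: [-3.07, 3.07], [-1.43, 2.12], [-1.02, 1.25], [-3.03, 1.67], [-3.05, -0], [-3.03, 3.03]. Speed limits (rad/s): [2.39, 2.39, 3.01, 3.14, 3.14, 3.14].

### API

Orientations are given as a unit quaternion [w, x, y, z].
In Python, from rig import * gives the robot as it stands. The module is installed in compiled form; this text tells all that it offers.
- The arm moves only by the shell command python3 -m jog 'ROWS'. ROWS is JSON, a list of rows, each a list of 7 numbers: the gripper's target within -1 to 1 (fully open at 1, half-way at 0, shut at -1), then the shift along the tool's x, y, z in m, then the turn, a rotation vector about the tool's x, y, z in rad. A call has 1 to 10 rows; each row shifts and turns the commanded pose from where the row before left it, along the tool's axes as they then stand; what a row does not reach is not made up. A row lasts 1/8 s, in which the tool goes at most 62.5 mm and 10.7 degrees, less where a joint would pass 70% of its speed; a pose out of reach is approached as far as the arm can. A call is refused whole if a number of a shift passes 0.0625 or a number of a turn 0.188, either way. A call with a gripper value outside its range is refused whole. The fingers move at their own pace and stop on an object; the grip force is fixed at half the most. Time passes only in rows, so rows that do not move let the fingers close. It gives the time, the measured TCP pose, the force, the opening and the grip force at its end, in the units of the state.
- state(): the state, without advancing time (a new reading comes with each control period).
- grab_frame(name): name is "scene" or "top" or "wrist"; returns the picture (420x560x3 uint8, red, green, blue); there is no depth.
- camera_info(name): a dict with "camera_matrix" (3x3 intrinsics, pixels), "k1" (the pictures are not rectified: a ray, as slopes to the right and down, at radius r is drawn at 1 + k1 r^2 times it, then the intrinsics apply), "R" (3x3) and "t" (3): a world point X has camera coordinates R X + t. Camera axes: x right, y down, z forward; pixel columns grow to the right and rows downward; lengths in m; the calibration is good to about 2 mm. A picture is of the moment at which its call begins: read the wrist's pose just before it. camera_info takes no time and is no camera call; for the wrist camera it gives the pose at the moment of the call.
- sign_off(): hands the job in; it is judged then, once.
The state is a dict: "time_s": time; "qpos": joint angles; "qd": joint speeds; "joint_efforts": joint torques, N m; "position": TCP position; "ee_rot": TCP orientation; "force": force on the tool from outside, world axes, zero at the start; "moment": the same for the moment, N m; "opening": finger opening in m; "grip_force": force on a finger pad.
Only numpy, scipy, OpenCV 4.12 (cv2) and the standard library are available. Lean on these libraries where they do the work, as an engineer would, in place of code of your own. Each camera call takes 0.05 s, during which the arm holds its last target. There are 200 camera calls.

### The job

In the open gift box the heart-shaped soap and the round rose soap have been packed in each other's nests, so the lid cannot shut. Swap them, so that the heart sits right down in the heart-shaped nest and the rose right down in the round one, then shut the lid fully. Leave the other things on the table where they are.

Things in the scene. Friction and masses are not known exactly. Their poses are not given: they have to be found in the camera images.
- gift_box: Wooden gift box, fixed: 130 mm (x) by 350 mm (y), walls 5 mm thick, 47.5 mm high. Origin: centre of its underside, on the table. x points to the hinged back wall, away from the robot; z up. In it, at y = -107.5, 0 and +107.5 mm in varying order, lie three fixed cork inserts 118 x 105 mm, tops 18 mm above the table: one with a heart-shaped nest, one with a round nest, one flat and free.
- lid (a joint): Angle of the box's lid, rad: 0 shut, flat on the walls; grows as it opens, to 1.95 at most. It starts open, leaning back. A plain board without handle, 8 mm thick, 130 mm from hinge to free edge, 350 mm wide. The hinge is stiff: the lid stays where it is left and must be pushed all the way down (1 to 3 N at its free edge). Shut, its top is 56 mm above the table.
- lid_hinge (a point): Middle of the lid's hinge line, which runs along the upper outer edge of the box's back wall, parallel to the box's y axis: 65 mm to +x of the box's origin, 47.5 mm above the table.
- lid_edge (a point): Middle of the lid's free edge, on its outer face (the upper face when shut, the back face when open).
- heart_nest_floor (a point): Centre of the floor of the heart-shaped nest, 8 mm above the table: a pocket 10 mm deep with a 2 mm chamfer, 3.5 mm wider all round than the heart soap's foot. Axes parallel to the box's; the heart's point is at -x, its lobes at +x. The heart soap belongs here, centred on this point, its axes parallel to these.
- round_nest_floor (a point): Centre of the floor of the round nest, 8 mm above the table: a pocket 72 mm in diameter, 10 mm deep with a 2 mm chamfer. The rose soap belongs here, any way round.
- flat_insert_top (a point): Centre of the top of the flat, free insert, 18 mm above the table.
- heart_soap_mid (a point): Grey fluted heart-shaped soap, 37 mm high, 85 g. The point is its centre, 18.5 mm above its foot. Heart's point at -x, lobes at +x. Its sides slope: top 57 (x) by 65 mm (y), foot 46 by 53 mm. Its flanks are parallel and widest 9 mm to the +x side of its centre: grasp there, across its y axis. It starts standing on the round nest's floor, turned up to 0.5 rad.
- rose_soap_mid (a point): Grey round rose soap, 68 mm in diameter, 34 mm high, 85 g. The point is its centre, 17 mm above its foot. Widest 14 to 20 mm above the foot; foot 64 mm in diameter, top domed. It starts on the heart-shaped nest, for which it is too wide: it rests on the insert's top, too high for the lid to shut.
- timer: Bystander: white kitchen dial timer, 61 mm wide, 42 mm high; origin at the centre of its underside.
- tape: Bystander: roll of paper tape lying flat, 82 mm wide, 24 mm high; origin at the centre of its underside.
- scraper: Bystander: bench scraper, steel blade with wooden handle, 82 x 115 x 16 mm; origin at the centre of its underside.
- thermometer: Bystander: dial probe thermometer lying flat, 143 mm long; origin at the centre of its underside.
- dahlia: Bystander: olive dahlia soap, 74 mm wide, 35 mm high, outside the box; origin at the centre of its underside.
- cloud: Bystander: pink cloud soap, 69 mm wide, 35 mm high, outside the box; origin at the centre of its underside.
Mind the look-alikes: they are no part of the job. Leave any blue or red look-alike of the part that bears heart_soap_mid alone.

How it is judged:
By the outcome, as a careful person would: the job done as asked, in the order asked, and still so for the second after the job is handed in, with the robot touching nothing.
It also fails if it takes over 69 s, if anything falls off the work surface, if the arm or the gripper's body presses on something with over 40 N, if the wrist force passes 120 N, or if a joint passes its speed limit or range.

## Working session

There is one attempt and no reset: what is moved stays moved. The work goes in short steps, Python scripts to look and compute and a shell command to move; the robot and the scene stay as the last step left them, time stands still between calls to the robot, and variables do not carry over. Pictures are saved under pics/ and viewed, at most 10 in all, crops included, and the job is handed in when it is done.

```bash
mkdir -p pics; python3 - <<'E'
from rig import *
import cv2,numpy as np
s=state();print(s)
a=grab_frame("scene");b=grab_frame("top")
cv2.imwrite("pics/scene.png",a[:,:,::-1]);cv2.imwrite("pics/top.png",b[:,:,::-1])
for n in("scene","top","wrist"):
  c=camera_info(n);print(n,c)
E
```

```text
{'time_s': 0.0, 'qpos': array([ 1.40613455e+00,  3.59418473e-01,  1.10881066e-02, -3.81022926e-04,
       -1.22411341e+00, -2.88093980e-01]), 'qd': array([-0.00087494,  0.00138145, -0.00054769,  0.00154252,  0.00113086,
       -0.00107748]), 'joint_efforts': array([-7.83558535e-04, -5.83314335e+01,  2.93415445e+01,  6.93663061e+00,
       -5.78167179e-03, -4.73700524e-06]), 'position': array([0.295083  , 0.60655351, 0.23035043]), 'ee_rot': array([ 8.33204153e-04,  9.74470858e-01, -2.24512440e-01, -1.27977766e-04]), 'force': array([-0.21941197, -0.87081971,  0.74858186]), 'moment': array([0.02051995, 0.00760884, 0.03728181]), 'grip_force': 0.0, 'opening': 0.08556089728262291}
scene {'camera_matrix': array([[447.91719595,   0.        , 282.31018522],
       [  0.        , 447.91719595, 209.35406509],
       [  0.        ,   0.        ,   1.        ]]), 'k1': -0.09433836305511038, 'R': array([[ 0.72688162, -0.6867533 ,  0.00360837],
       [-0.53021917, -0.56452472, -0.6325974 ],
       [ 0.43647536,  0.45791019, -0.77447241]]), 't': array([-0.42078364,  0.27525711,  1.1893069 ])}
top {'camera_matrix': array([[449.15828812,   0.        , 279.0193881 ],
       [  0.        , 449.15828812, 206.47614949],
       [  0.        ,   0.        ,   1.        ]]), 'k1': -0.13506085806857362, 'R': array([[-0.02834682, -0.99937068, -0.02132396],
       [-0.98338698,  0.0317071 , -0.17873082],
       [ 0.17929446,  0.01590325, -0.98366691]]), 't': array([-0.04917824,  0.50845505,  1.03440868])}
wrist {'camera_matrix': array([[292.52896977,   0.        , 271.88825041],
       [  0.        , 292.52896977, 206.36582418],
       [  0.        ,   0.        ,   1.        ]]), 'k1': -0.03737449318138291, 'R': array([[-0.43828904, -0.89883334,  0.00116165],
       [-0.85933248,  0.41940586,  0.29265408],
       [-0.26353445,  0.12726883, -0.95621767]]), 't': array([ 0.67338839, -0.0392318 ,  0.38002656])}
```

View pics/top.png

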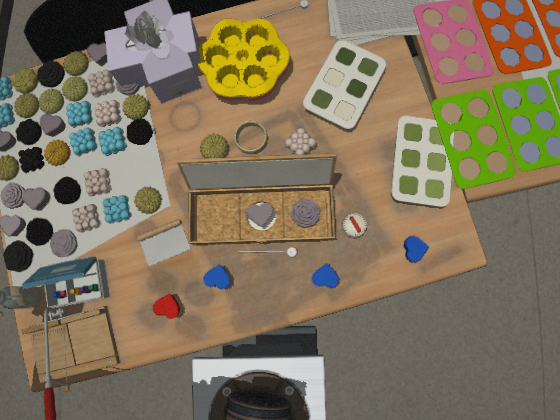

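View pics/scene.png

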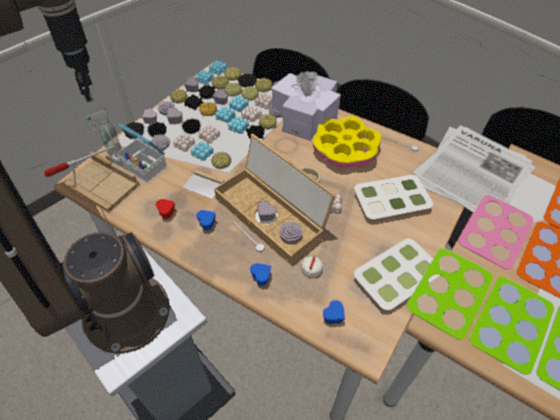

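Top view: the box spans (190–335, 187–242). Its left insert is flat, the middle one is round and holds the grey heart at (261,214), and the right one holds the rose at (306,212).

Things that could be mistaken for the heart: blue at (217,277), (325,277) and (416,249), red at (167,306), grey on the tray at (35,197) and (95,50). Tray roses are at (63,243) and (12,195). I choose the two grey ones inside the box and check them in a close crop.

```bash
cat > h.py <<'E'
import numpy as np,cv2
def ray(c,uv):
    K=c["camera_matrix"];k=c["k1"]
    p=cv2.undistortPoints(np.array([[uv]],float),K,np.array([k,0,0,0.]))[0,0]
    d=c["R"].T@np.array([p[0],p[1],1]);o=-c["R"].T@c["t"];return o,d
def onz(c,uv,z):
    o,d=ray(c,uv);return o+d*(z-o[2])/d[2]
def proj(c,X):
    p=c["R"]@np.array(X)+c["t"];p=p[:2]/p[2];p=p*(1+c["k1"]*(p@p))
    return c["camera_matrix"][:2,:2]@p+c["camera_matrix"][:2,2]
E
python3 - <<'E'
from rig import *
from h import *
b=cv2.imread("pics/top.png")
cv2.imwrite("pics/crop.png",cv2.resize(b[145:265,170:350],None,fx=4.4,fy=4.4,interpolation=cv2.INTER_CUBIC))
c=camera_info("top")
for n,uv,z in(("FL",(190,242),.0475),("FR",(335,236),.0475),("hL",(187,190),.0475),("hR",(333,186),.0475),("heart",(261,214),.045),("rose",(306,212),.05),("lidL",(179,162),.17),("lidR",(335,156),.17)):print(n,onz(c,uv,z).round(4))
E
```

```text
FL [0.4269 0.1505 0.0475]
FR [ 0.4309 -0.1952  0.0475]
hL [0.5544 0.1588 0.0475]
hR [ 0.5524 -0.1965  0.0475]
heart [ 0.4898 -0.0208  0.045 ]
rose [ 0.4904 -0.1286  0.05  ]
lidL [0.59   0.1495 0.17  ]
lidR [ 0.5913 -0.1911  0.17  ]
```

View pics/crop.png

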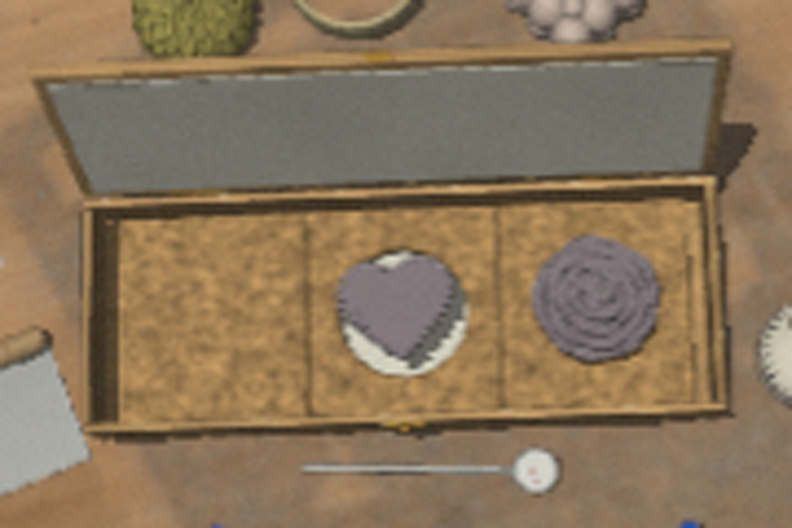

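The crop confirms it. The grey heart (crop 402,305) is on the round nest, point towards the robot. The rose (crop 597,300) is on the right insert, and the left insert is free. Next I plan the transit to a wrist view over the box.

```bash
cat >> h.py <<'E'
def plan(s,P,yaw,n):
    """tool-down: rows (tool axes) from state s to TCP P with tool-x heading yaw, n rows"""
    w,x,y,z=s["ee_rot"];h=np.arctan2(2*(x*y+w*z),1-2*(y*y+z*z))
    D=np.array(P)-s["position"];dy=(yaw-h+np.pi)%(2*np.pi)-np.pi
    for i in range(n):
        a=h+dy*i/n;d=D/n
        print([round(float(v),4) for v in(d[0]*np.cos(a)+d[1]*np.sin(a),d[0]*np.sin(a)-d[1]*np.cos(a),-d[2],-dy/n)])
    print("heading",round(h,4),"dist",np.linalg.norm(D).round(4))
E
python3 - <<'E'
from rig import *
from h import *
plan(state(),[.44,-.03,.25],-np.pi,15)
E
```

```text
[0.0273, 0.0339, -0.0013, 0.1792]
[0.0329, 0.0285, -0.0013, 0.1792]
[0.0374, 0.0222, -0.0013, 0.1792]
[0.0408, 0.0152, -0.0013, 0.1792]
[0.0428, 0.0077, -0.0013, 0.1792]
[0.0435, -0.0001, -0.0013, 0.1792]
[0.0428, -0.0078, -0.0013, 0.1792]
[0.0407, -0.0154, -0.0013, 0.1792]
[0.0373, -0.0224, -0.0013, 0.1792]
[0.0327, -0.0287, -0.0013, 0.1792]
[0.0271, -0.034, -0.0013, 0.1792]
[0.0206, -0.0383, -0.0013, 0.1792]
[0.0134, -0.0414, -0.0013, 0.1792]
[0.0058, -0.0431, -0.0013, 0.1792]
[-0.0019, -0.0435, -0.0013, 0.1792]
heading -0.4529 dist 0.6532
```

```bash
python3 -m jog '[[1,0.027,0.034,-0.001,0,0,0.179],[1,0.033,0.028,-0.001,0,0,0.179],[1,0.037,0.022,-0.001,0,0,0.179],[1,0.041,0.015,-0.001,0,0,0.179],[1,0.043,0.008,-0.001,0,0,0.179],[1,0.043,0,-0.001,0,0,0.179],[1,0.043,-0.008,-0.001,0,0,0.179],[1,0.041,-0.015,-0.001,0,0,0.179],[1,0.037,-0.022,-0.001,0,0,0.179],[1,0.033,-0.029,-0.001,0,0,0.179]]' && python3 -m jog '[[1,0.027,-0.034,-0.001,0,0,0.179],[1,0.021,-0.038,-0.001,0,0,0.179],[1,0.013,-0.041,-0.001,0,0,0.179],[1,0.006,-0.043,-0.001,0,0,0.179],[1,-0.002,-0.044,-0.001,0,0,0.179],[1,0,0,0,0,0,0],[1,0,0,0,0,0,0]]'
python3 - <<'E'
from rig import *
from h import *
import pickle
s=state();c=camera_info("wrist");a=grab_frame("wrist")
pickle.dump((s,c),open("w1.pkl","wb"))
print(s["position"],s["ee_rot"],s["qpos"])
cv2.imwrite("pics/w1raw.png",a[:,:,::-1]);cv2.imwrite("pics/w1.png",cv2.resize(a[:,:,::-1],(800,600),interpolation=cv2.INTER_CUBIC))
E
```

```text
time_s: 1.35
position: [0.3918, 0.1819, 0.2413]
ee_rot: [-0.0, -0.432, 0.902, 0.0]
force: [1.0, -0.6, 0.4]
opening: 0.0854
grip_force: 0.0
time_s: 2.22
position: [0.4403, -0.0286, 0.246]
ee_rot: [-0.0, -0.002, 1.0, 0.0]
force: [0.4, -0.5, -0.3]
opening: 0.0855
grip_force: 0.0
[ 0.44026601 -0.02860118  0.24603512] [-2.80224471e-04 -1.90476510e-03  9.99998146e-01  3.08814827e-05] [ 3.84615004e-01 -4.91061554e-02 -4.48530742e-01 -2.89303252e-04
 -1.17186859e+00 -1.95148936e+00]
```

View pics/w1.png

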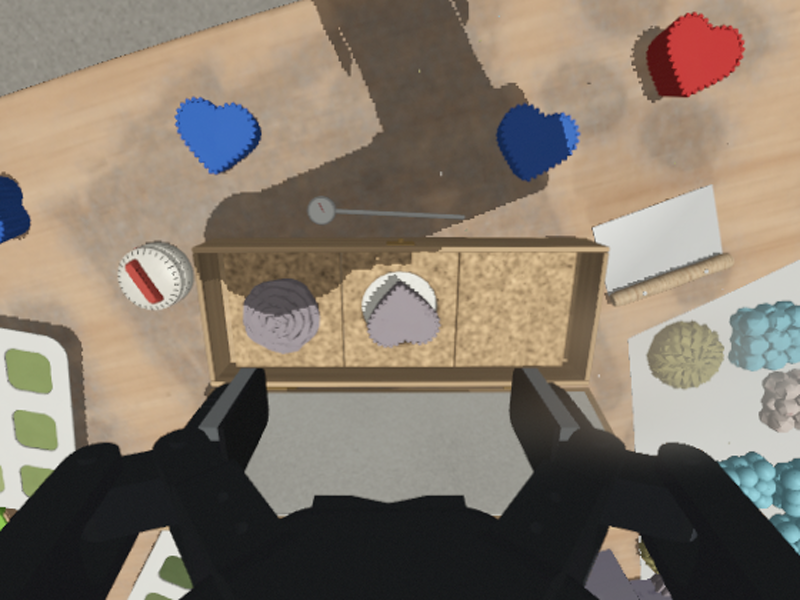

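Wrist view (up = towards the robot): the box's front wall is at row ~243, columns 196–607, and the insert seams are at columns 343 and 459. The rose is at (282,315). The heart is at (402,315), point near (400,283), only slightly turned. Now I turn these into metres.

```bash
python3 - <<'E'
from h import *
import pickle
s,c=pickle.load(open("w1.pkl","rb"));im=cv2.imread("pics/w1raw.png");k=560/800
def P(u,v,z): return onz(c,((u+.5)*k-.5,(v+.5)*k-.5),z)[:2].round(4)
for n,u,v,z in(("FLo",196,243,.0475),("FRo",607,244,.0475),("BR",590,383,.0475),("BL",212,387,.0475),("seamL",342,289,.018),("seamL2",344,365,.018),("seamR",459,255,.018),("seamR2",457,365,.018),("rose",282,315,.04),("tip",400,281,.045),("notch",403,341,.045)):print(n,P(u,v,z))
# white pocket rim / floor, and soaps
hsv=cv2.cvtColor(im,cv2.COLOR_BGR2HSV).astype(int)
for n,(x0,x1,y0,y1) in dict(rose=(235,330,270,360),heart=(358,446,270,352)).items():
    r=tuple(int(t*k) for t in(y0,y1,x0,x1));q=hsv[r[0]:r[1],r[2]:r[3]];b=im[r[0]:r[1],r[2]:r[3]].astype(int)
    m=((b[...,0]-b[...,1]>3)).astype(np.uint8)
    if n=="heart": m=(m>0)&(q[...,2]>95)&(q[...,2]<190);m=m.astype(np.uint8)
    ct=max(cv2.findContours(m,0,1)[0],key=cv2.contourArea)[:,0]+[r[2],r[0]]
    z=.045 if n=="heart" else .038
    W=np.array([onz(c,p,z)[:2] for p in ct]);print(n,len(ct),"ext x",W[:,0].min(),W[:,0].max(),"y",W[:,1].min(),W[:,1].max())
    if n=="heart":
        M=cv2.moments(W.astype(np.float32).reshape(-1,1,2));cen=np.array([M["m10"],M["m01"]])/M["m00"]
        tip=W[W[:,0].argmin()];best=W[np.linalg.norm(W-cen,axis=1).argmax()]
        d=cen-best;print("cen",cen,"tip",tip,"far",best,"yaw",np.arctan2(d[1],d[0]))
        # lobes tops: hull tangent
        hull=cv2.convexHull(W.astype(np.float32))[:,0];L=np.roll(hull,-1,0)-hull
        for i in np.argsort(-np.linalg.norm(L,axis=1))[:4]:print("edge",hull[i],L[i],np.arctan2(L[i][1],L[i][0]).round(3))
    else: print(cv2.minEnclosingCircle(W.astype(np.float32)))
    b8=cv2.drawContours(im,[ct.reshape(-1,1,2)],-1,(0,255,0),1)
cv2.imwrite("pics/chk.png",cv2.resize(im[165:275,130:430],None,fx=2.6,fy=2.6,interpolation=cv2.INTER_NEAREST))
E
```

```text
FLo [ 0.4248 -0.1896]
FRo [0.4245 0.1529]
BR [0.5542 0.1575]
BL [ 0.5592 -0.1927]
seamL [ 0.4729 -0.0724]
seamL2 [ 0.5506 -0.0728]
seamR [0.4405 0.0344]
seamR2 [0.5503 0.0382]
rose [ 0.4908 -0.1241]
tip [ 0.4578 -0.0196]
notch [ 0.5132 -0.0163]
rose 303 ext x 0.4828127800560147 0.5258857598837989 y -0.15927114051150254 -0.09268638904391578
((0.4952486455440521, -0.1257694959640503), 0.03423815593123436)
heart 329 ext x 0.4621487570783978 0.5166748257044951 y -0.046705413803407404 0.00019471935352213116
cen [ 0.4950834  -0.02380347] tip [ 0.46214876 -0.01810021] far [ 0.46214876 -0.01810021] yaw -0.17146834881160647
edge [ 0.51667106 -0.02638622] [-0.00558662  0.0190807 ] 1.856
edge [5.0557959e-01 1.9471935e-04] [-0.01749256 -0.00296804] -2.974
edge [ 0.47367123 -0.00683418] [-0.01152247 -0.01126603] -2.367
edge [ 0.47115472 -0.03032354] [ 0.01175714 -0.0099347 ] -0.702
```

View pics/chk.png

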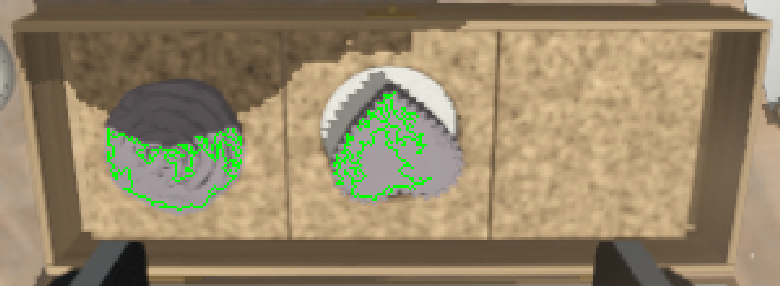

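The mask only catches parts of the soaps because of the shadow. The box centre comes out near (0.490,-0.019), yaw ≈ 0. The heart is turned about +0.06, centre about (0.487,-0.018). I go above the heart and look from close by.

```bash
python3 -m jog '[[1,-0.019,0.003,0.042,0,0,-0.02],[1,-0.019,0.003,0.042,0,0,-0.02],[1,-0.019,0.004,0.042,0,0,-0.02],[1,0,0,0,0,0,0],[1,0,0,0,0,0,0]]'
python3 - <<'E'
from rig import *
from h import *
import pickle
s=state();c=camera_info("wrist");a=grab_frame("wrist")[:,:,::-1]
pickle.dump((s,c),open("w2.pkl","wb"));cv2.imwrite("pics/w2raw.png",a)
print(s["position"],proj(c,[.49,-.019,.045]),proj(c,[.49,-.126,.045]))
for v in range(90,300,15):print(v,[tuple(int(t) for t in a[v,u]) for u in(262,275,290)])
cv2.imwrite("pics/w2.png",cv2.resize(a[60:360,80:480],(800,600),interpolation=cv2.INTER_CUBIC))
E
```

```text
time_s: 2.9
position: [0.4973, -0.0164, 0.1211]
ee_rot: [0.0, -0.033, 0.999, -0.0]
force: [-0.9, -0.6, 0.6]
opening: 0.0851
grip_force: 0.0
[ 0.49733366 -0.01641589  0.12109437] [270.08841628 207.21847801] [134.25658698 198.80844269]
90 [(144, 168, 190), (144, 167, 188), (144, 166, 188)]
105 [(124, 142, 158), (78, 91, 105), (77, 90, 102)]
120 [(83, 92, 100), (61, 101, 125), (81, 92, 104)]
135 [(63, 86, 103), (75, 102, 122), (76, 103, 124)]
150 [(75, 102, 122), (66, 89, 108), (75, 101, 122)]
165 [(145, 152, 153), (145, 152, 152), (134, 143, 145)]
180 [(91, 89, 95), (95, 93, 99), (146, 154, 154)]
195 [(96, 93, 98), (95, 92, 99), (95, 92, 99)]
210 [(95, 92, 98), (94, 92, 98), (95, 93, 98)]
225 [(94, 92, 99), (95, 93, 99), (94, 92, 99)]
240 [(127, 167, 194), (112, 149, 175), (148, 168, 189)]
255 [(149, 192, 220), (131, 172, 200), (139, 181, 209)]
270 [(66, 88, 105), (67, 88, 105), (67, 89, 105)]
285 [(74, 91, 106), (90, 112, 131), (115, 146, 170)]
```

View pics/w2.png

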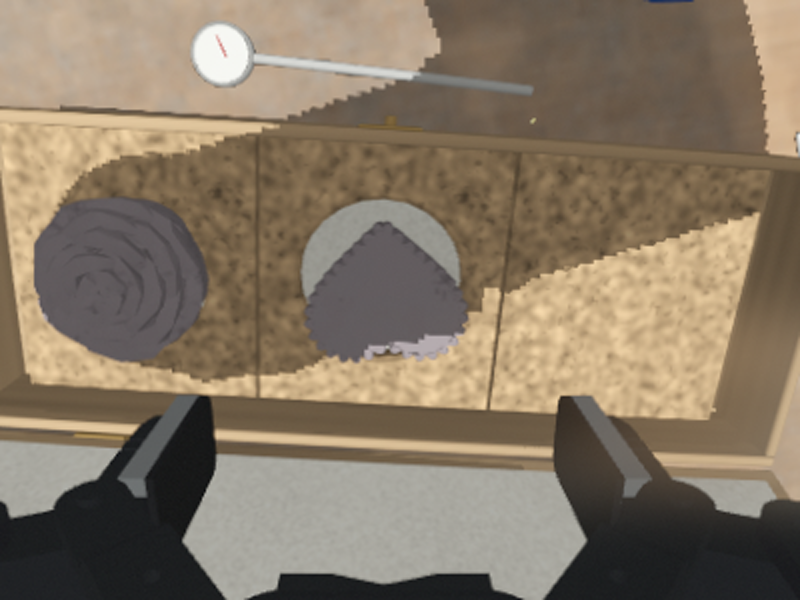

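Wrist close-up: the heart fills (305–467, 222–360) in the crop, tip at (382,222), and lines up with the gripper. The rose is at about (120,278). The white pocket arc spans (302–460, top 200).

```bash
cat > seg.py <<'E'
from h import *
def soaps(im,c,z):
    b=im.astype(int);m=((b[...,0]-b[...,1]>=1)&(abs(b[...,2]-b[...,0])<14)&(b.max(2)>60)).astype(np.uint8)
    m=cv2.morphologyEx(m,cv2.MORPH_CLOSE,np.ones((7,7),np.uint8));m=cv2.morphologyEx(m,cv2.MORPH_OPEN,np.ones((5,5),np.uint8))
    for ct in cv2.findContours(m,0,1)[0]:
        if 1500<cv2.contourArea(ct)<12000:
            ct=ct[:,0];W=np.array([onz(c,p,z)[:2] for p in ct]).astype(np.float32)
            yield ct,W
E
python3 - <<'E'
from seg import *
import pickle
s,c=pickle.load(open("w2.pkl","rb"));im=cv2.imread("pics/w2raw.png")
for ct,W in soaps(im,c,.044):
    e=W[:,0].min(),W[:,0].max(),W[:,1].min(),W[:,1].max()
    print("px",ct.min(0),ct.max(0),"ext",np.round(e,4),"mid",round((e[0]+e[1])/2,4),round((e[2]+e[3])/2,4),cv2.minEnclosingCircle(W))
    tip=W[W[:,0].argmin()];L=W[W[:,1]>e[2]+.0];h=cv2.convexHull(W)[:,0];l=np.roll(h,-1,0)-h;i=np.argmax(np.linalg.norm(l,axis=1));print("tip",tip,"longest hull edge",l[i],np.arctan2(l[i][1],l[i][0]))
def P(u,v,z): return onz(c,(u/2-.25+80,v/2-.25+60),z)[:2].round(4)
print("white L/R/top",P(302,268,.018),P(460,268,.018),P(381,199,.018))
print("seamL",P(258,140,.018),P(258,395,.018),"seamR",P(517,155,.018),P(489,409,.018))
print("front outer top edge",P(0,108,.0475),P(790,158,.0475),"back",P(20,408,.0475),P(775,457,.0475))
E
```

```text
px [233 171] [312 239] ext [ 0.4613  0.5185 -0.0481  0.0151] mid 0.4899 -0.0165 ((0.4942856431007385, -0.016918515786528587), 0.03317544236779213)
tip [ 0.46130118 -0.01782873] longest hull edge [-0.00262004  0.0268521 ] 1.6680615
px [ 98 159] [182 239] ext [ 0.4584  0.5247 -0.1562 -0.0884] mid 0.4915 -0.1223 ((0.48925700783729553, -0.12394136935472488), 0.03586149588227272)
tip [ 0.45839807 -0.11829029] longest hull edge [ 0.01887709 -0.00205426] -0.10839634
white L/R/top [ 0.4883 -0.0536] [0.4839 0.0151] [ 0.4562 -0.0212]
seamL [ 0.4353 -0.073 ] [ 0.551  -0.0728] seamR [0.4344 0.0337] [0.5512 0.0358]
front outer top edge [ 0.4276 -0.1605] [0.4265 0.1287] back [ 0.5487 -0.1673] [0.5518 0.1566]
```

```bash
python3 -m jog '[[1,-0.002,0.001,0.04,0,0,-0.02],[1,0,0,0.04,0,0,0],[1,0,0,0.027,0,0,0],[1,0,0,0,0,0,0],[-1,0,0,0,0,0,0],[-1,0,0,0,0,0,0],[-1,0,0,0,0,0,0],[-1,0,0,0,0,0,0],[-1,0,0,0,0,0,0]]'
```

```text
time_s: 4.08
position: [0.5009, -0.0155, 0.0162]
ee_rot: [0.002, -0.042, 0.999, 0.0]
force: [-2.8, -0.1, 11.8]
opening: 0.0618
grip_force: 62.1
```

```bash
python3 -m jog '[[-1,0,0,-0.02,0,0,0],[-1,0,0,-0.025,0,0,0],[-1,-0.001,0.034,0,0,0,0.03],[-1,-0.001,0.035,0,0,0,0.03],[-1,0,0.035,0,0,0,0.025],[-1,0,0,0,0,0,0],[-1,0,0,0,0,0,0]]'
python3 - <<'E'
from rig import *
from seg import *
import pickle
s=state();c=camera_info("wrist");im=grab_frame("wrist")[:,:,::-1].copy()
print(s["position"],s["ee_rot"],s["opening"]);cv2.imwrite("pics/w3raw.png",im)
# rose, heart held (top z ~ TCP+.029)
for ct,W in soaps(im,c,.036):
    e=W[:,0].min(),W[:,0].max(),W[:,1].min(),W[:,1].max();print("px",ct.min(0),ct.max(0),np.round(e,4),np.round(((e[0]+e[1])/2,(e[2]+e[3])/2),4))
cv2.imwrite("pics/w3.png",im)
E
```

```text
time_s: 4.95
position: [0.4958, 0.0882, 0.0593]
ee_rot: [0.001, 0.0, 1.0, 0.0]
force: [-0.1, -0.2, -0.7]
opening: 0.062
grip_force: 65.3
[0.49582121 0.08815475 0.05933417] [6.64145931e-04 2.15599450e-04 9.99999656e-01 4.46884035e-04] 0.06204102177124384
```

View pics/w3.png

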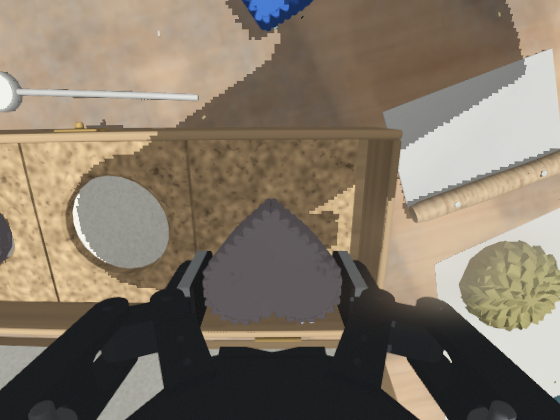

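The heart is held straight (tip at 270,200), and the empty round nest is visible at (121,221). I set the heart down on the flat insert.

```bash
python3 - <<'E'
from rig import *
from h import *
im=cv2.imread("pics/w3raw.png").astype(int);c=camera_info("wrist")
m=((im.max(2)-im.min(2)<22)&(im.max(2)>85)).astype(np.uint8);m[:150]=0;m[290:]=0;m[:,:45]=0;m[:,185:]=0
ct=max(cv2.findContours(m,0,1)[0],key=cv2.contourArea)
print(cv2.contourArea(ct))
for z,n in((.008,"floor"),(.018,"rim")):
    W=np.array([onz(c,p,z)[:2] for p in ct[:,0]],np.float32);print(n,W.min(0),W.max(0),(W.min(0)+W.max(0))/2)
E
python3 -m jog '[[-1,-0.004,0,0.016,0,0,0],[-1,0,0,0.016,0,0,0],[-1,0,0,0,0,0,0],[1,0,0,0,0,0,0],[1,0,0,0,0,0,0],[1,0,0,0,0,0,0]]'
```

```text
6713.0
floor [ 0.45794246 -0.05604595] [0.52740365 0.01280006] [ 0.49267304 -0.02162294]
rim [ 0.45599157 -0.04869696] [0.52188396 0.01661187] [ 0.48893777 -0.01604255]
time_s: 5.75
position: [0.4997, 0.0879, 0.0265]
ee_rot: [0.0, 0.001, 1.0, 0.0]
force: [-1.1, 0.9, -0.5]
opening: 0.0852
grip_force: 0.0
```

```bash
python3 -m jog '[[1,0,0,-0.04,0,0,0],[1,0,0,-0.05,0,0,0],[1,0,-0.054,0,0,0,0],[1,0,-0.054,0,0,0,0],[1,0,-0.053,0,0,0,0],[1,0.007,-0.053,0,0,0,0],[1,0,0,0,0,0,0],[1,0,0,0,0,0,0]]'
python3 - <<'E'
from rig import *
from seg import *
s=state();c=camera_info("wrist");im=grab_frame("wrist")[:,:,::-1].copy();cv2.imwrite("pics/w4raw.png",im)
print(s["position"],"expect px",proj(c,[.493,-.126,.036]))
for ct,W in soaps(im,c,.036):
    e=W[:,0].min(),W[:,0].max(),W[:,1].min(),W[:,1].max();print("px",ct.min(0),ct.max(0),np.round(e,4),np.round(((e[0]+e[1])/2,(e[2]+e[3])/2),4),cv2.minEnclosingCircle(W))
E
```

```text
time_s: 6.75
position: [0.4924, -0.1262, 0.1165]
ee_rot: [0.0, 0.001, 1.0, 0.0]
force: [-0.0, 0.3, 0.8]
opening: 0.0854
grip_force: 0.0
[ 0.49236103 -0.12621623  0.11645442] expect px [273.07372692 215.19092046]
px [496 177] [559 246] [0.4616 0.5225 0.0549 0.1235] [0.492  0.0892] ((0.49757158756256104, 0.09072179347276688), 0.0412537045776844)
px [231 175] [315 255] [ 0.4601  0.5285 -0.1604 -0.0917] [ 0.4943 -0.1261] ((0.49427491426467896, -0.12650644779205322), 0.0356498621404171)
```

```bash
python3 -m jog '[[1,-0.002,0,0.05,0,0,0],[1,0,0,0.0485,0,0,0],[1,0,0,0,0,0,0],[-1,0,0,0,0,0,0],[-1,0,0,0,0,0,0],[-1,0,0,0,0,0,0],[-1,0,0,0,0,0,0]]' && python3 -m jog '[[-1,0,0,-0.02,0,0,0],[-1,0,0,-0.02,0,0,0],[-1,0.001,0.053,0,0,0,0],[-1,0.001,0.053,0,0,0,0],[-1,0,0,0,0,0,0],[-1,0,0,0,0,0,0]]'
python3 - <<'E'
from rig import *
from h import *
s=state();print(s["position"],s["opening"]);im=grab_frame("wrist")[:,:,::-1].copy();cv2.imwrite("pics/w5raw.png",im)
E
```

```text
time_s: 7.68
position: [0.496, -0.1255, 0.0203]
ee_rot: [0.002, 0.0, 1.0, 0.0]
force: [-2.0, 4.3, 7.9]
opening: 0.0644
grip_force: 66.1
time_s: 8.43
position: [0.493, -0.0196, 0.059]
ee_rot: [0.001, -0.0, 1.0, 0.0]
force: [0.2, -0.4, -1.0]
opening: 0.0639
grip_force: 66.7
[ 0.49304532 -0.01955823  0.05901883] 0.06394955581436916
```

View pics/w5raw.png

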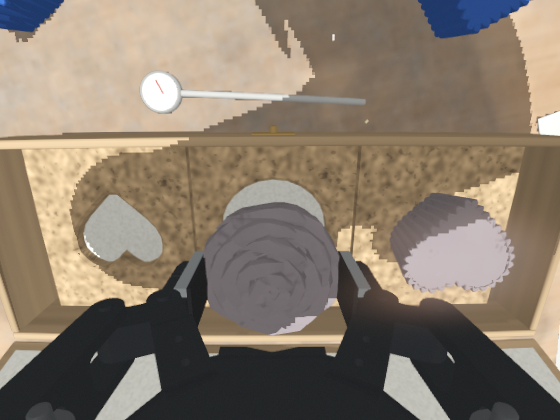

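The rose is held at (272,268) above the round nest. The heart nest is empty at (122,228), point up towards the robot. The heart stands on the flat insert at (453,245). I lower the rose and let it drop the last few mm.

```bash
python3 - <<'E'
from rig import *
from h import *
im=cv2.imread("pics/w5raw.png").astype(int);c=camera_info("wrist")
m=((im.max(2)-im.min(2)<22)&(im.max(2)>85)).astype(np.uint8);m[:170]=0;m[280:]=0;m[:,:75]=0;m[:,175:]=0
ct=max(cv2.findContours(m,0,1)[0],key=cv2.contourArea);print(cv2.contourArea(ct),ct[:,0].min(0),ct[:,0].max(0))
for z,n in((.008,"floor"),(.018,"rim")):
    W=np.array([onz(c,p,z)[:2] for p in ct[:,0]],np.float32);print(n,W.min(0),W.max(0),(W.min(0)+W.max(0))/2,"tip",W[W[:,0].argmin()])
E
python3 -m jog '[[-1,0,0,0.025,0,0,0],[-1,0,0,0.0195,0,0,0],[-1,0,0,0,0,0,0],[1,0,0,0,0,0,0],[1,0,0,0,0,0,0],[1,0,0,0,0,0,0]]' && python3 -m jog '[[1,0,0,-0.045,0,0,0],[1,0,0,-0.045,0,0,0],[1,0.005,0,0,0,0,0],[1,0,0,0,0,0,0]]'
python3 - <<'E'
from rig import *
from seg import *
s=state();c=camera_info("wrist");im=grab_frame("wrist")[:,:,::-1].copy();cv2.imwrite("pics/w6raw.png",im)
print(s["position"])
for z in(.025,.044,.054):
  for ct,W in soaps(im,c,z):
    e=W[:,0].min(),W[:,0].max(),W[:,1].min(),W[:,1].max();print(z,"px",ct.min(0),ct.max(0),np.round(e,4),np.round(((e[0]+e[1])/2,(e[2]+e[3])/2),4),"size",round(e[1]-e[0],4),round(e[3]-e[2],4))
E
```

```text
3460.0 [ 84 195] [161 261]
floor [ 0.46843955 -0.15817663] [ 0.5192564  -0.10122029] [ 0.49384797 -0.12969846] tip [ 0.46843955 -0.13392878]
rim [ 0.46579233 -0.1511052 ] [ 0.51399255 -0.09708168] [ 0.48989242 -0.12409344] tip [ 0.46579233 -0.12810594]
time_s: 9.22
position: [0.4925, -0.0203, 0.0136]
ee_rot: [0.0, 0.001, 1.0, 0.0]
force: [0.2, -0.1, -0.0]
opening: 0.0854
grip_force: 0.0
time_s: 9.72
position: [0.4869, -0.0201, 0.1033]
ee_rot: [0.0, 0.001, 1.0, 0.0]
force: [-0.7, 1.0, -0.8]
opening: 0.0854
grip_force: 0.0
[ 0.48689079 -0.02005494  0.10334209]
0.025 px [378 187] [464 264] [0.4638 0.5311 0.0668 0.1405] [0.4974 0.1037] size 0.0673 0.0737
0.025 px [230 179] [314 260] [ 0.4573  0.5267 -0.0549  0.0135] [ 0.492  -0.0207] size 0.0694 0.0685
0.044 px [378 187] [464 264] [0.4593 0.5209 0.0593 0.1267] [0.4901 0.093 ] size 0.0616 0.0674
0.044 px [230 179] [314 260] [ 0.4534  0.5168 -0.052   0.0106] [ 0.4851 -0.0207] size 0.0634 0.0626
0.054 px [378 187] [464 264] [0.4569 0.5154 0.0554 0.1195] [0.4862 0.0874] size 0.0585 0.0641
0.054 px [230 179] [314 260] [ 0.4513  0.5116 -0.0505  0.0091] [ 0.4814 -0.0207] size 0.0603 0.0595
```

View pics/w6raw.png

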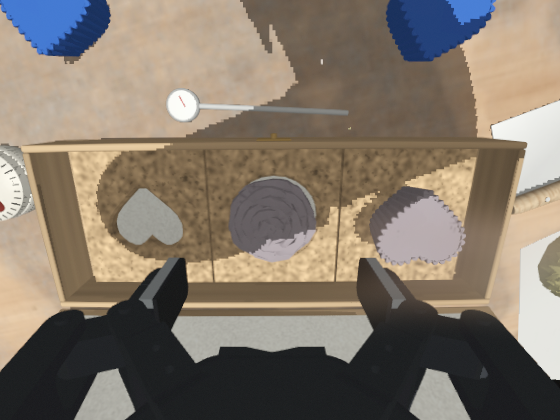

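The rose is in the round nest: 69 mm across at z = 25 mm, centred (0.492,-0.021). The heart nest comes out at about (0.4925,-0.1275). Next I hover over the heart at (418,225).

```bash
python3 -m jog '[[1,-0.003,0.036,0,0,0,0],[1,-0.003,0.036,0,0,0,0],[1,-0.004,0.036,0,0,0,0],[1,0,0,0,0,0,0],[1,0,0,0,0,0,0]]'
python3 - <<'E'
from rig import *
from seg import *
s=state();c=camera_info("wrist");im=grab_frame("wrist")[:,:,::-1].copy();cv2.imwrite("pics/w7raw.png",im)
print(s["position"])
for ct,W in soaps(im,c,.054):
    e=W[:,0].min(),W[:,0].max(),W[:,1].min(),W[:,1].max();print("px",ct.min(0),ct.max(0),np.round(e,4),np.round(((e[0]+e[1])/2,(e[2]+e[3])/2),4),"size",round(e[1]-e[0],4),round(e[3]-e[2],4))
    h=cv2.convexHull(W)[:,0];l=np.roll(h,-1,0)-h;i=np.argmax(np.linalg.norm(l,axis=1));print(" tip",W[W[:,0].argmin()],"lobe tangent yaw",np.arctan2(l[i][1],l[i][0])-np.pi/2)
E
```

```text
time_s: 10.4
position: [0.4969, 0.0876, 0.1022]
ee_rot: [-0.001, 0.0, 1.0, -0.001]
force: [-0.7, -0.7, 0.5]
opening: 0.0855
grip_force: 0.0
[0.49690892 0.08756411 0.10222471]
px [226 175] [316 252] [0.4583 0.5145 0.0543 0.1179] [0.4864 0.0861] size 0.0562 0.0635
 tip [0.45826814 0.08425076] lobe tangent yaw -0.0010792017
px [ 93 168] [181 250] [ 0.4532  0.513  -0.0381  0.0244] [ 0.4831 -0.0069] size 0.0598 0.0625
 tip [ 0.45321923 -0.00904057] lobe tangent yaw -3.1475968
```

```bash
python3 -m jog '[[1,0,-0.001,0.04,0,0,0],[1,0,0,0.034,0,0,0],[1,0,0,0,0,0,0],[-1,0,0,0,0,0,0],[-1,0,0,0,0,0,0],[-1,0,0,0,0,0,0],[-1,0,0,0,0,0,0]]' && python3 -m jog '[[-1,0,0,-0.02,0,0,0],[-1,0,0,-0.025,0,0,0],[-1,-0.001,-0.053,0,0,0,0],[-1,-0.001,-0.054,0,0,0,0],[-1,-0.001,-0.054,0,0,0,0],[-1,-0.001,-0.053,0,0,0,0],[-1,0,0,0,0,0,0],[-1,0,0,0,0,0,0]]'
python3 - <<'E'
from rig import *
from seg import *
s=state();c=camera_info("wrist");im=grab_frame("wrist")[:,:,::-1].copy();cv2.imwrite("pics/w8raw.png",im)
print(s["position"],s["ee_rot"])
b=im.astype(int);m=((b[...,0]-b[...,1]>=1)&(abs(b[...,2]-b[...,0])<14)&(b.max(2)>60)).astype(np.uint8);m[:,:190]=0;m[:,345:]=0;m[:180]=0;m[335:]=0
ct=max(cv2.findContours(cv2.morphologyEx(m,cv2.MORPH_CLOSE,np.ones((5,5))),0,1)[0],key=cv2.contourArea)[:,0]
z=s["position"][2]-.028+.055;W=np.array([onz(c,p,z)[:2] for p in ct]);print(z,W.min(0),W.max(0),(W.min(0)+W.max(0))/2,np.ptp(W,axis=0),ct.min(0),ct.max(0))
E
```

```text
time_s: 11.32
position: [0.4985, 0.087, 0.0314]
ee_rot: [0.001, 0.0, 1.0, 0.0]
force: [-0.3, -2.3, 4.6]
opening: 0.0615
grip_force: 63.7
time_s: 12.32
position: [0.5018, -0.1273, 0.0754]
ee_rot: [0.001, 0.001, 1.0, 0.0]
force: [-0.5, 0.1, -0.5]
opening: 0.0616
grip_force: 65.4
[ 0.50176689 -0.12730128  0.07539506] [9.49559428e-04 1.23590470e-03 9.99998777e-01 1.29822880e-04]
0.1023950560195531 [ 0.45737667 -0.16555876] [ 0.51623583 -0.09635043] [ 0.48680625 -0.1309546 ] [0.05885917 0.06920833] [190 196] [343 316]
```

View pics/w8raw.png

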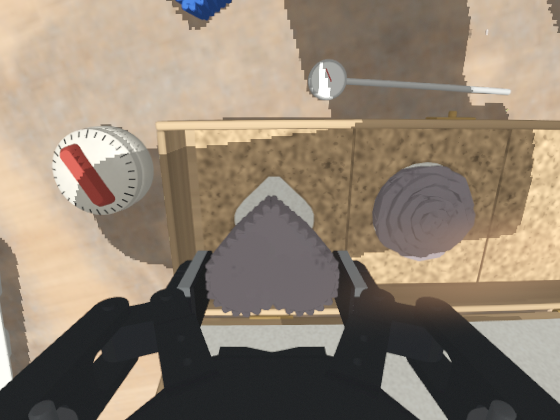

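The heart is held straight above its nest: tip at (272,196), lobes at row ~314, columns 206–340. The nest's point shows at (273,178).

```bash
python3 - <<'E'
from rig import *
from h import *
c=camera_info("wrist")
for z in(.097,.100,.103):
  t=onz(c,(272,196),z);l=onz(c,(272,314),z);a=onz(c,(206,285),z);b=onz(c,(340,285),z)
  print(z,"tip",t[0].round(4),"lobe",l[0].round(4),"len",(l[0]-t[0]).round(4),"mid",((l[0]+t[0])/2).round(4),"y",a[1].round(4),b[1].round(4),"w",(b[1]-a[1]).round(4))
print("nest tip rim", onz(c,(273,178),.018)[:2], "sides", onz(c,(235,215),.018)[:2],onz(c,(313,215),.018)[:2])
E
```

```text
0.097 tip 0.4588 lobe 0.5192 len 0.0603 mid 0.489 y -0.1589 -0.095 w 0.064
0.1 tip 0.458 lobe 0.5169 len 0.0588 mid 0.4874 y -0.1581 -0.0958 w 0.0624
0.103 tip 0.4572 lobe 0.5146 len 0.0574 mid 0.4859 y -0.1574 -0.0966 w 0.0608
nest tip rim [ 0.46717575 -0.12659817] sides [ 0.49437429 -0.15417595] [ 0.49449611 -0.09760993]
```

```bash
python3 -m jog '[[-1,-0.003,0,0.02,0,0,0],[-1,0,0,0.016,0,0,0],[-1,0,0,0.012,0,0,0],[-1,0,0,0,0,0,0]]' && python3 -m jog '[[-1,0,0,0.004,0,0,0],[-1,0,0,0,0,0,0]]'
```

```text
time_s: 12.88
position: [0.504, -0.1263, 0.0258]
ee_rot: [-0.001, -0.0, 1.0, -0.0]
force: [0.4, -0.0, -0.1]
opening: 0.0618
grip_force: 65.3
time_s: 13.12
position: [0.5045, -0.1269, 0.0225]
ee_rot: [0.0, 0.0, 1.0, 0.0]
force: [-0.6, 0.6, -0.6]
opening: 0.0615
grip_force: 65.4
```

```bash
python3 -m jog '[[1,0,0,0,0,0,0],[1,0,0,0,0,0,0],[1,0,0,0,0,0,0],[1,0,0,-0.04,0,0,0],[1,0.005,0.01,-0.05,0,0,0],[1,0.005,0.01,-0.03,0,0,0],[1,0,0,0,0,0,0],[1,0,0,0,0,0,0]]'
python3 - <<'E'
from rig import *
from seg import *
s=state();c=camera_info("wrist");im=grab_frame("wrist")[:,:,::-1].copy();cv2.imwrite("pics/w9raw.png",im)
print(s["position"])
for ct,W in soaps(im,c,.045):
    e=W[:,0].min(),W[:,0].max(),W[:,1].min(),W[:,1].max();print("px",ct.min(0),ct.max(0),np.round(e,4),np.round(((e[0]+e[1])/2,(e[2]+e[3])/2),4),"size",round(e[1]-e[0],4),round(e[3]-e[2],4))
cv2.imwrite("pics/w9.png",cv2.resize(im[120:330,100:420],(800,525),interpolation=cv2.INTER_CUBIC))
E
```

```text
time_s: 14.12
position: [0.4941, -0.107, 0.1421]
ee_rot: [-0.0, 0.001, 1.0, 0.0]
force: [0.4, 0.4, 0.1]
opening: 0.0853
grip_force: 0.0
[ 0.49408851 -0.10702207  0.14205041]
px [213 175] [285 236] [ 0.4649  0.5198 -0.1593 -0.0963] [ 0.4924 -0.1278] size 0.0549 0.063
px [329 163] [402 233] [ 0.4549  0.5173 -0.0592  0.0051] [ 0.4861 -0.027 ] size 0.0623 0.0642
```

View pics/w9.png

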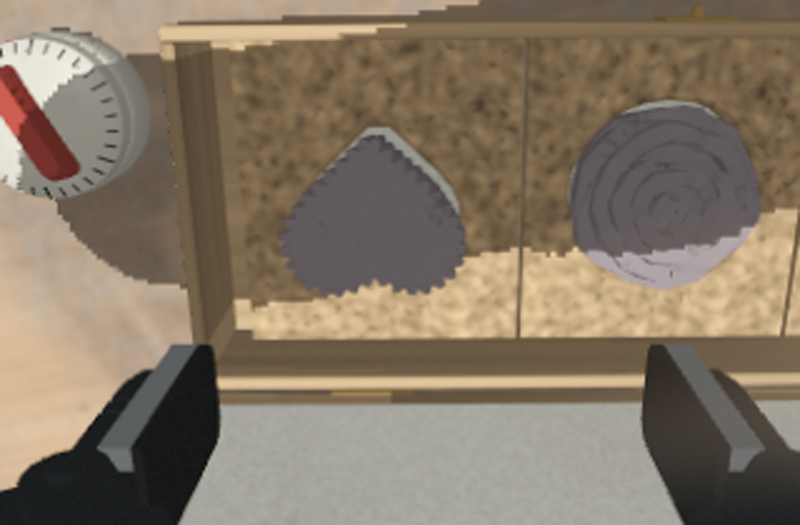

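The heart has settled in its nest: centre (0.4924,-0.1278), top width 63 mm at z = 45 mm, the same as when it stood on a nest floor. The rose is also down. Now I go behind the lid with the gripper closed.

```bash
python3 -m jog '[[-1,0,0,-0.045,0,0,0],[-1,0,0,-0.045,0,0,0],[-1,-0.055,0.029,0,0,0,0],[-1,-0.055,0.029,0,0,0,0],[-1,-0.055,0.029,0,0,0,0],[-1,0,0,0,0,0,0]]' && python3 -m jog '[[-1,0,0,0.042,0,0,0],[-1,0,0,0.045,0,0,0],[-1,0,0,0,0,0,0]]'
```

```text
time_s: 14.92
position: [0.6617, -0.0187, 0.2278]
ee_rot: [-0.003, 0.0, 1.0, -0.001]
force: [-1.7, 0.3, -1.4]
opening: 0.0001
grip_force: 0.0
time_s: 15.3
position: [0.6562, -0.0212, 0.1406]
ee_rot: [-0.005, 0.001, 1.0, -0.001]
force: [-0.4, 1.1, 0.5]
opening: -0.0
grip_force: 0.0
```

```bash
python3 -m jog '[[-1,0.025,0,0,0,0,0],[-1,0.02,0,0,0,0,0],[-1,0.018,0,-0.002,0,0,0],[-1,0.018,0,-0.003,0,0,0],[-1,0,0,0,0,0,0]]' && python3 -m jog '[[-1,0.019,0,-0.004,0,0,0],[-1,0.019,0,-0.004,0,0,0],[-1,0.017,0,0.008,0,0,0],[-1,0.017,0,0.009,0,0,0],[-1,0,0,0,0,0,0]]'
```

```text
time_s: 15.92
position: [0.578, -0.0202, 0.152]
ee_rot: [0.001, 0.001, 1.0, 0.0]
force: [0.8, 1.1, 0.3]
opening: 0.0002
grip_force: 0.0
time_s: 16.55
position: [0.5045, -0.0203, 0.1412]
ee_rot: [-0.001, 0.0, 1.0, -0.0]
force: [0.8, 0.8, 1.3]
opening: 0.0001
grip_force: 0.0
```

```bash
python3 - <<'E'
from rig import *
from h import *
im=grab_frame("scene")[:,:,::-1].copy();cv2.imwrite("pics/s2.png",cv2.resize(im[100:300,180:400],(660,600),interpolation=cv2.INTER_CUBIC))
E
```

```text
(no output)
```

View pics/s2.png

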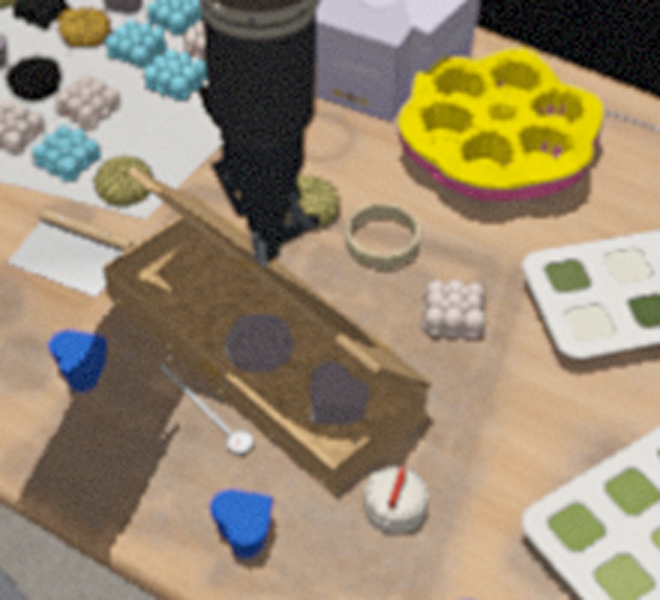

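The scene view shows the lid following the finger, at about 50°, with the finger at (265,250). Twelve pictures viewed is over the limit of ten, so I view no more and check by numbers. I continue the arc down.

```bash
python3 -m jog '[[-1,0.014,0,0.015,0,0,0],[-1,0.014,0,0.016,0,0,0],[-1,0.007,0,0.013,0,0,0],[-1,0.006,0,0.013,0,0,0],[-1,0.003,0,0.014,0,0,0],[-1,0,0,0,0,0,0]]' && python3 -m jog '[[-1,0.003,0,0.01,0,0,0],[-1,0,0,0.004,0,0,0],[-1,0,0,0,0,0,0]]'
```

```text
time_s: 17.35
position: [0.4619, -0.0202, 0.0693]
ee_rot: [-0.001, 0.001, 1.0, -0.0]
force: [-0.2, -0.3, -0.2]
opening: -0.0001
grip_force: 0.0
time_s: 17.73
position: [0.4595, -0.02, 0.0562]
ee_rot: [-0.0, 0.001, 1.0, -0.0]
force: [0.0, -0.2, -0.3]
opening: -0.0003
grip_force: 0.0
```

```bash
python3 -m jog '[[-1,0,0,0.002,0,0,0],[-1,0,0,0.002,0,0,0],[-1,0,0,0,0,0,0]]'
```

```text
time_s: 18.1
position: [0.4598, -0.02, 0.0554]
ee_rot: [0.001, -0.0, 1.0, -0.0]
force: [-16.6, 4.5, 45.8]
opening: 0.0
grip_force: 23.0
```

Hard contact at z = 55.4 mm, so the lid is on the walls. I retreat and check by numbers.

```bash
python3 -m jog '[[-1,0,0,-0.03,0,0,0],[-1,0,0,-0.05,0,0,0],[-1,0.01,0,-0.06,0,0,0],[-1,0.01,0,-0.06,0,0,0],[-1,0,0,0,0,0,0],[-1,0,0,0,0,0,0]]'
python3 - <<'E'
from rig import *
from h import *
s=state();c=camera_info("wrist");im=grab_frame("wrist")[:,:,::-1].copy();cv2.imwrite("pics/w10.png",im)
print(s["time_s"],s["position"],s["force"])
L=cv2.createLineSegmentDetector().detect(cv2.cvtColor(im,6))[0][:,0]
for l in L:
    if np.hypot(l[2]-l[0],l[3]-l[1])>70:
        print(l.round(0),[onz(c,p,.056)[:2].round(4).tolist() for p in(l[:2],l[2:])])
for X in([.427,-.194,.056],[.427,.156,.056],[.557,-.194,.056],[.557,.156,.056]):print("expected lid corner px",X,proj(c,X).round(0))
E
```

```text
time_s: 18.85
position: [0.4392, -0.0199, 0.2523]
ee_rot: [0.0, 0.001, 1.0, 0.0]
force: [0.4, -0.2, -0.5]
opening: -0.0
grip_force: 0.0
18.85 [ 0.4392361  -0.01987038  0.25225666] [ 0.43378679 -0.1651428  -0.54289177]
[341. 285. 442. 339.] [[0.5779, 0.0713], [0.6691, 0.2259]]
[ 34. 374. 194. 289.] [[0.7393, -0.3893], [0.5842, -0.1254]]
[ 54. 353.  44. 244.] [[0.6965, -0.3462], [0.5187, -0.3166]]
[416. 202. 497. 173.] [[0.463, 0.1552], [0.4266, 0.2501]]
[417. 172. 294. 173.] [[0.4264, 0.1514], [0.4266, 0.006]]
[377. 126. 298. 160.] [[0.3735, 0.0987], [0.4114, 0.0102]]
[487. 128. 407. 157.] [[0.3742, 0.2271], [0.4088, 0.1374]]
[501. 177. 422. 205.] [[0.431, 0.2567], [0.4665, 0.1636]]
[559. 175. 432. 234.] [[0.4292, 0.3308], [0.5057, 0.1824]]
[431. 236. 439. 328.] [[0.5073, 0.1821], [0.6505, 0.217]]
[210.   2.   0.  70.] [[0.25, -0.0829], [0.3098, -0.3205]]
[229. 149. 312. 152.] [[0.3988, -0.0692], [0.4029, 0.0257]]
[317. 150. 229. 146.] [[0.3999, 0.0314], [0.3954, -0.0691]]
expected lid corner px [0.427, -0.194, 0.056] [126. 174.]
expected lid corner px [0.427, 0.156, 0.056] [421. 173.]
expected lid corner px [0.557, -0.194, 0.056] [140. 271.]
expected lid corner px [0.557, 0.156, 0.056] [406. 271.]
```

```bash
python3 - <<'E'
from rig import *
from seg import *
im=cv2.imread("pics/w10.png");c=camera_info("wrist")
print("soap blobs",len(list(soaps(im,c,.045))))
for X in([.45,-.15,.056],[.48,-.127,.056],[.48,-.02,.056],[.46,.09,.056],[.52,.09,.056]):
    u,v=proj(c,X).astype(int);p=im[v-5:v+6,u-5:u+6].reshape(-1,3);print(X,p.mean(0).round(),p.std(0).round())
g=cv2.cvtColor(im,6).astype(int);print("front edge column profile",[(v,int(g[v,380])) for v in range(166,184)])
t=grab_frame("top")[:,:,::-1];ct=camera_info("top");t0=cv2.imread("pics/top.png")
for X in([.427,-.194,.056],[.427,.156,.056]):print(proj(ct,X))
d=(np.abs(t.astype(int)-t0).max(2)>45).astype(np.uint8)
n,_,st,ce=cv2.connectedComponentsWithStats(cv2.morphologyEx(d,cv2.MORPH_OPEN,np.ones((3,3))));print([s.tolist() for s in st[1:] if s[4]>40])
E
```

```text
soap blobs 0
[0.45, -0.15, 0.056] [ 68.  91. 109.] [3. 3. 4.]
[0.48, -0.127, 0.056] [ 89. 118. 138.] [29. 35. 39.]
[0.48, -0.02, 0.056] [140. 179. 205.] [3. 3. 3.]
[0.46, 0.09, 0.056] [141. 179. 206.] [2. 2. 2.]
[0.52, 0.09, 0.056] [139. 178. 204.] [2. 3. 3.]
front edge column profile [(166, 78), (167, 78), (168, 79), (169, 80), (170, 84), (171, 99), (172, 98), (173, 168), (174, 191), (175, 193), (176, 191), (177, 190), (178, 190), (179, 191), (180, 191), (181, 193), (182, 190), (183, 188)]
[334.9258858  237.27489034]
[186.95269719 241.67331552]
[[1, 115, 326, 305, 25078], [274, 156, 68, 32, 1542], [251, 160, 15, 26, 177], [265, 167, 10, 19, 129], [179, 178, 8, 13, 70], [277, 187, 54, 6, 201], [328, 194, 8, 44, 205], [288, 198, 40, 24, 558], [204, 241, 129, 94, 5056], [85, 263, 13, 11, 91], [56, 274, 43, 17, 424], [53, 292, 11, 6, 49], [58, 297, 10, 9, 75], [49, 332, 25, 38, 746], [31, 335, 18, 57, 558], [223, 345, 11, 12, 100], [260, 357, 66, 63, 1781], [51, 369, 15, 10, 106], [193, 376, 43, 44, 1461], [236, 377, 37, 12, 286], [48, 389, 8, 31, 128], [40, 391, 9, 29, 153]]
```

The lid is smooth, unbroken wood over the whole box. Its front edge is where a shut lid's should be, and the press met the walls at the shut height.

```bash
python3 -c "
from rig import *
print(sign_off())"
```

```text
the job is handed in; nothing more can be done
None
```

The heart and rose are swapped into their own nests and the lid is pressed shut, handed in at about 19 s; I did view 12 pictures (limit 10), and the final press read 46 N on the closed fingertips.

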